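# Load the herb mill with the scoop and hold its run button down

### The arm

A 6-joint arm with a two-finger parallel gripper is mounted at the origin on the work surface. World frame = base frame: x ahead of the robot, y to its left, z up, the work surface at z = 0. Lengths are in m, angles in rad, forces in N, time in s.
With the tool pointing down it reaches from about 0.325 to 0.775 m from the base axis. Payload 5.5 kg.
Tool frame: the origin (TCP) lies between the finger pads; the fingertips stand 8 mm ahead of it and the grasp point (between the pads) lies 11 mm behind it (tcp_to_tips is the distance from the TCP to the fingertips, in m); z points along the fingers, y is the direction in which the jaws open and shut (so a half turn about z gives the same grasp; the last joint's range is limited). The gripper opens to 88 mm and grips with 3 to 60 N. Pads are 20 mm wide; open, the fingers measure 115 mm over their backs; the gripper's body (75 mm by 178 mm) begins 61 mm behind the grasp point.
Start: joints at [1.08, 0.091, 1.231, -0, 1.82, -0.057], TCP at [0.252, 0.544, 0.231] pointing down, gripper open.
Joint ranges: [-2.87, 2.87], [-0.86, 2.18], [0.17, 2.46], [-1.51, 4.65], [0.06, 2.69], [-2.65, 2.65]. Speed limits (rad/s): [2.57, 2.57, 3.01, 3.14, 3.14, 3.14].

### API

Orientations are given as a unit quaternion [w, x, y, z].
In Python, from bench import * gives the robot as it stands. Calls block until the motion is done:
- move_to(position, orientation): joint-space move of the TCP to a pose.
- move_l(position, speed=0.15, orientation=None): straight line of the TCP; orientation=None keeps the orientation; speed is the mean speed in m/s.
- movej(angles): joint-space move.
- gripper_open() and close(): open the fingers fully, or close them until they stop; the grip force is fixed at half the most.
- hold(seconds).
- inverse_kinematics(position, orientation): joint angles nearest the present ones, or None.
- state(): the state.
- get_image(name): name is "side" or "top"; returns a dict with "frame" (384x512x3 uint8, blue, green, red), "depth" (384x512 float32, m along the optical axis (not along the pixel's ray), 0 where there is no reading), "camera_matrix" (3x3 intrinsics, pixels), "view" (4x4, takes a point from world to camera coordinates). Camera axes: x right, y up, looking along -z (the intrinsics and any distortion apply to the point x, -y, -z); pixel columns grow to the right and rows downward; lengths in m; the calibration is good to about 2 mm. A picture is of the moment at which its call begins.
A pose or a line that the arm cannot do raises IKError and nothing moves.
- job_done(): hands the job in, once; it reports no verdict.
The state is a dict: "time": time; "joint_pos": joint angles; "dq": joint speeds; "joint_torque": joint torques, N m; "ee_pos": TCP position; "ee_rot": TCP orientation; "ft_force": force on the tool from outside, world axes, zero at the start; "moment": the same for the moment, N m; "finger_gap": finger opening in m.
Only numpy, scipy, OpenCV 4.12 (cv2) and the standard library are available. Lean on these libraries where they do the work, as an engineer would, in place of code of your own. Each camera call takes 0.05 s, during which the arm holds its last target. There are 200 camera calls.

### The job

Using the hand scoop, put at least three of the dried roots from the steel tray into the open bowl of the herb mill without handling the roots or spilling any, and lay the empty scoop down on the counter, right way up. Then swing the mill's lid shut and press the green run button on the lid fully down: the mill only runs while the button is held, so finish with the fingers still holding it down. Leave the jar, the cup and the dish where they are.

Things in the scene. Friction and masses are not known exactly. Their poses are not given: they have to be found in the camera images.
- mill: Herb mill, fixed to the counter: white motor base 205 mm (x) by 190 mm (y), 105 mm high; on it a round steel bowl, 148 mm outside, 136 mm inside, inner floor at 115 mm, rim at 175 mm above the counter, a flat blade low in its middle (up to 129 mm). Origin: centre of the underside, on the bowl's axis; z up; front panel towards -x, lid hinge on the +y side.
- mill_bowl (a point): Point on the bowl's axis 20 mm above its inner floor (135 mm above the counter).
- lid (a joint): Mill lid's hinge, rad: 0 shut, 1.85 open stop; starts open past upright (1.6 to 1.85). Lid: steel disc 158 mm across, 10 mm thick, 0.35 kg; open, it stands on edge on the mill's +y side, button facing away from the bowl. It stays where it is left near upright; tipped towards the bowl below about 1.2 rad it falls shut by itself in about 2 s, damped.
- lid_hinge (a point): Middle of the lid's hinge line, which runs along the mill's x: 82 mm from the bowl's axis on the mill's +y side, 175 mm above the counter.
- lid_tab (a point): Top-face middle of the black tab at the lid's edge opposite the hinge, 174 mm from the hinge line (tab 44 mm wide, 8 mm thick, reaching 22 mm past the disc). Its z is the normal of the lid's upper (button) face; its y points from the tab to the hinge. With the lid shut it lies 186 mm above the counter.
- run_button (a joint): Travel of the run button into the lid, m: 0 is up, 0.010 is fully down. Spring: 6 N to start it moving, 12 N fully down.
- button_top (a point): Middle of the top face of the green run button (48 mm across, standing 14 mm proud of its black collar), in the middle of the lid's upper face; z points out of the lid. With the lid shut it lies on the bowl's axis, 211 mm above the counter.
- scoop: Steel hand scoop, loose, about 0.16 kg. Flat-bottomed bowl 85 mm long (x), 86 mm wide (y), open at the lip (+x); floor 3 mm thick, thinned to 1 mm at the lip; back wall 38 mm high, sides falling from 36 to 6 mm at the lip. A straight black handle 16 mm wide (y), 12 mm thick rises backwards at 26 degrees from (-42, 0, 34) to (-152, 0, 88) mm. Origin: centre of the bowl's underside; z up.
- scoop_grip (a point): On the middle line of the scoop's handle, half-way along: 98 mm behind the scoop's origin and 61 mm above its underside; a good place to grip, across the 16 mm width.
- scoop_lip (a point): Middle of the scoop's lip, on the underside, 42.5 mm ahead of its origin.
- tray: Shallow open steel tray, fixed to the counter, 29 mm high. Floor 110 mm (x) by 190 mm (y) inside, 3 mm thick; long side walls upright, the two end walls lean outwards at 45 degrees, so the mouth is 110 by 242 mm; an 8 mm flange runs round the rim. Origin: centre of its underside. The roots start in its +y half (the end towards the mill); its -y half is clear.
- root1: Dried medicinal root, a hard knobbly brown lump 22 to 27 mm across, 12 g, loose in the tray. Origin: middle of the lump.
- root2: Dried medicinal root, a hard knobbly brown lump 22 to 27 mm across, 12 g, loose in the tray. Origin: middle of the lump.
- root3: Dried medicinal root, a hard knobbly brown lump 22 to 27 mm across, 12 g, loose in the tray. Origin: middle of the lump.
- root4: Dried medicinal root, a hard knobbly brown lump 22 to 27 mm across, 12 g, loose in the tray. Origin: middle of the lump.
- root5: Dried medicinal root, a hard knobbly brown lump 22 to 27 mm across, 12 g, loose in the tray. Origin: middle of the lump.
- root6: Dried medicinal root, a hard knobbly brown lump 22 to 27 mm across, 12 g, loose in the tray. Origin: middle of the lump.
- jar: Amber glass jar with a black cap, 68 mm across, 115 mm high. To be left alone. Origin: centre of its underside.
- cup: White porcelain cup, 72 mm across, 62 mm high. To be left alone. Origin: centre of its underside.
- dish: Blue porcelain bowl, 104 mm across, 40 mm high. To be left alone. Origin: centre of its underside.

How it is judged:
By the outcome, as a careful person would: the job done as asked, in the order asked, and still so for the second after the job is handed in, while the arm keeps its last pose, push and grip.
It also fails if it takes over 72 s, if anything falls off the work surface, if the arm or the gripper's body presses on something with over 40 N, if the wrist force passes 120 N, or if a joint passes its speed limit or range.

## Working session

There is one attempt and no reset: what is moved stays moved. The work goes in short steps, each a Python script; the robot and the scene stay as the last script left them, time stands still between calls to the robot, and variables do not carry over. Pictures are saved under pics/ and viewed, about 8 in all and at most 12, crops included, and the job is handed in when it is done.

```bash
ls; mkdir -p pics
python3 - <<'E'
from bench import *
import cv2,pickle
d={n:get_image(n) for n in("top","side")}
pickle.dump(d,open("im0.pkl","wb"))
for n in d:
    cv2.imwrite(f"pics/{n}0.png",cv2.resize(d[n]["frame"],(800,600),interpolation=cv2.INTER_CUBIC))
    print(n,d[n]["camera_matrix"],d[n]["view"])
print(state())
E
```

```text
pics
top [[447.09479594   0.         266.3497024 ]
 [  0.         447.09479594 189.66981098]
 [  0.           0.           1.        ]] [[ 0.01383087 -0.9994993  -0.02845787 -0.0193006 ]
 [ 0.98798303  0.00927873  0.15428362 -0.61673784]
 [-0.15394232 -0.03024977  0.98761668 -1.06404106]
 [ 0.          0.          0.          1.        ]]
side [[394.8928945    0.         252.24404283]
 [  0.         394.8928945  186.70047062]
 [  0.           0.           1.        ]] [[ 0.78723014 -0.61656247  0.01092787 -0.49507068]
 [ 0.44926624  0.58558415  0.67472295 -0.36746544]
 [-0.42240804 -0.52625272  0.73799019 -1.02134554]
 [ 0.          0.          0.          1.        ]]
{'time': 0.1, 'joint_pos': array([ 1.08033909e+00,  9.17571252e-02,  1.23176711e+00,  1.17364277e-06,
        1.81976305e+00, -5.67073516e-02]), 'dq': array([ 0.00113764, -0.00221221, -0.00282126,  0.00121292, -0.00110577,
        0.00074706]), 'joint_torque': array([ 3.02694578e-03, -4.47859454e+01, -4.07568741e+01,  7.01530091e-02,
        2.83605972e-02, -1.42991203e-04]), 'ee_pos': array([0.25205624, 0.54422016, 0.22963483]), 'ee_rot': array([-2.29476947e-04,  2.15178609e-01,  9.76574343e-01, -8.15648262e-04]), 'ft_force': array([ 0.05424715, -0.35059478, -0.42313949]), 'moment': array([-0.03039561,  0.04535256, -0.02540045]), 'finger_gap': 0.08786656135977347}
```

View pics/top0.png

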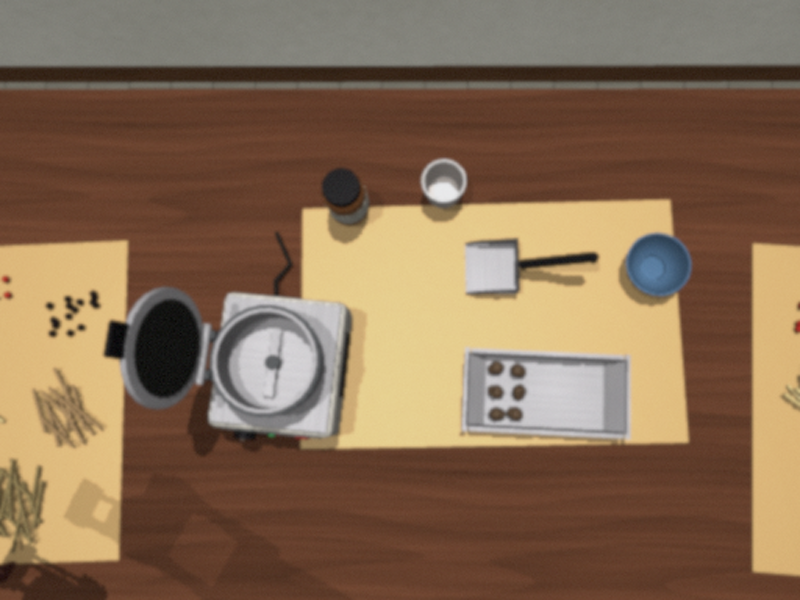

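View pics/side0.png

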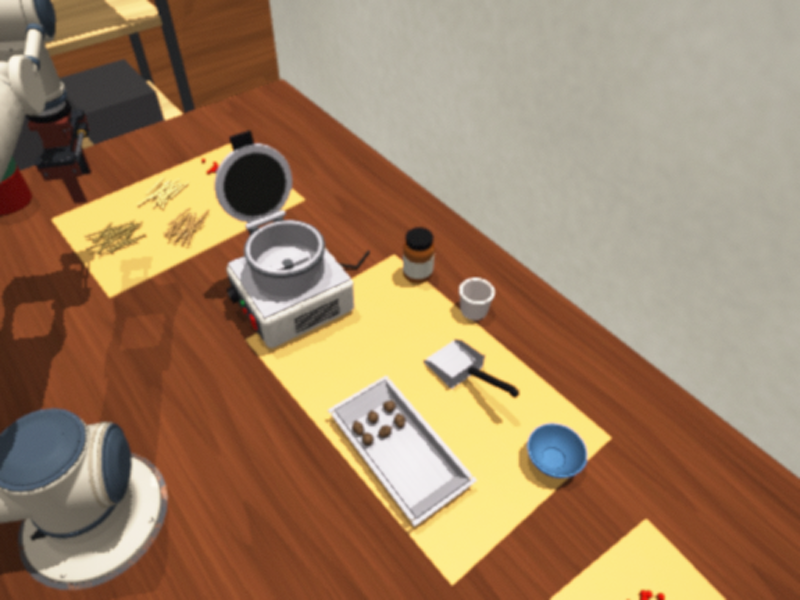

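The top view (800 px scale) shows the mill bowl at about (268,360) with its lid open to the left (+y). The tray corners are near (465,349) and (628,438), with six roots at x 495–519, y 368–414. The scoop bowl is at (492,267), lip towards +y and handle to (596,257). The dish (659,265), cup (443,180) and jar (343,195) are clear of the work. The side view agrees.

```bash
cat > h.py <<'E'
import numpy as np, cv2
from scipy.spatial.transform import Rotation as R
def cloud(d):
    v,u=np.mgrid[0:384,0:512]; K=d["camera_matrix"]; z=d["depth"]
    c=np.stack([(u-K[0,2])/K[0,0]*z,-(v-K[1,2])/K[1,1]*z,-z,np.ones_like(z)],-1)
    P=(c@np.linalg.inv(d["view"]).T)[...,:3]; P[z==0]=np.nan
    return P
def px(d,U,V,h):  # 800x600 picture pixel -> world at height h
    u=(U+.5)/1.5625-.5; v=(V+.5)/1.5625-.5; K=d["camera_matrix"]; T=np.linalg.inv(d["view"])
    r=T[:3,:3]@[(u-K[0,2])/K[0,0],-(v-K[1,2])/K[1,1],-1]; o=T[:3,3]
    return o+r*(h-o[2])/r[2]
E
python3 - <<'E'
import pickle; from h import *
d=pickle.load(open("im0.pkl","rb")); t=d["top"]; P=cloud(t); S=cloud(d["side"])
np.set_printoptions(precision=4,suppress=True)
f=lambda U,V,h:px(t,U,V,h)[:2]
print("roots",[f(*a,.016) for a in[(495,368),(517,371),(495,392),(519,392),(496,414),(515,414)]])
print("tray corners",[f(*a,.029) for a in[(465,349),(630,355),(628,438),(462,432)]])
print("scoop back mid wall",f(517,266,.038),"lip corners",f(466,242,.006),f(467,295,.006),"handle end",f(596,257,.088), "handle start",f(521,265,.036))
print("bowl rim c",f(268,360,.175),"base corners",[f(*a,.105) for a in[(227,293),(350,303),(335,437),(209,428)]])
for n,Q in(("top",P),("side",S)):
    Q=Q.reshape(-1,3);Q=Q[~np.isnan(Q).any(1)]
    b=lambda x0,x1,y0,y1,z0,z1:Q[(Q>[x0,y0,z0]).all(1)&(Q<[x1,y1,z1]).all(1)]
    print(n,"counter z",np.median(b(.35,.65,-.1,.1,-.03,.02)[:,2]) )
    q=b(.3,.55,-.35,.1,.020,.034); print("tray rect",cv2.minAreaRect(q[:,:2].astype('f4')),len(q))
    q=b(.3,.7,.05,.29,.168,.179); 
    A=np.c_[q[:,:2],np.ones(len(q))]; s=np.linalg.lstsq(A,(q[:,:2]**2).sum(1),rcond=None)[0]; print("rim",s[:2]/2,np.sqrt(s[2]+(s[:2]**2).sum()/4),len(q))
    q=b(.3,.7,.02,.33,.1,.108); print("base",cv2.minAreaRect(q[:,:2].astype('f4')),len(q))
    q=b(.5,.62,-.3,.02,.02,.11); print("scoop pts",len(q)); 
    h=q[q[:,2]>.05]; 
    c=h.mean(0);w=np.linalg.svd(h-c)[2][0]; print("handle",c,w,h.min(0),h.max(0),len(h))
    q=b(.3,.7,.2,.5,.19,.4); c=q.mean(0); sv=np.linalg.svd(q-c,full_matrices=False)[2]; print("lid",c,"n",sv[2],q.min(0),q.max(0),len(q))
E
```

```text
roots [array([ 0.507, -0.139]), array([ 0.5027, -0.1741]), array([ 0.4688, -0.1388]), array([ 0.4693, -0.177 ]), array([ 0.4342, -0.1403]), array([ 0.4346, -0.1704])]
tray corners [array([ 0.536 , -0.0903]), array([ 0.5295, -0.3512]), array([ 0.4004, -0.3438]), array([ 0.4057, -0.086 ])]
scoop back mid wall [ 0.6698 -0.173 ] lip corners [ 0.7164 -0.0923] [ 0.6269 -0.0942] handle end [ 0.6748 -0.2882] handle start [ 0.6719 -0.1797]
bowl rim c [0.5056 0.19  ] base corners [array([0.6109, 0.2745]), array([0.5973, 0.0864]), array([0.3985, 0.1028]), array([0.4087, 0.29  ])]
top counter z 0.00015136798900350357
tray rect ((0.4728771448135376, -0.12503117322921753), (0.45106950402259827, 0.1306917816400528), 88.08722686767578) 1883
rim [0.5062 0.1961] 0.07359632651840212 1125
base ((0.5060791373252869, 0.19408294558525085), (0.17902128398418427, 0.19635644555091858), 85.22015380859375) 1997
scoop pts 520<stdin>:19: RuntimeWarning: Mean of empty slice.
  ret = um.true_divide(
Traceback (most recent call last):
ValueError: zero-size array to reduction operation minimum which has no identity
```

```bash
python3 - <<'E'
import pickle,cv2
d=pickle.load(open("im0.pkl","rb"))["top"]["frame"]
cv2.imwrite("pics/c1.png",cv2.resize(d[140:290,290:420],(700,808),interpolation=cv2.INTER_CUBIC)[:600*808//808,:][:600])
E
python3 - <<'E'
import pickle; from h import *
d=pickle.load(open("im0.pkl","rb"))
np.set_printoptions(precision=4,suppress=True)
for n in d:
    Q=cloud(d[n]).reshape(-1,3);Q=Q[~np.isnan(Q).any(1)]
    b=lambda x0,x1,y0,y1,z0,z1:Q[(Q>[x0,y0,z0]).all(1)&(Q<[x1,y1,z1]).all(1)]
    fit=lambda q:(q.mean(0),np.linalg.svd(q-q.mean(0),full_matrices=False)[2])
    q=b(.38,.56,-.37,-.07,.022,.034); print(n,"tray rect",cv2.minAreaRect(q[:,:2].astype('f4')),len(q))
    q=b(.3,.7,.05,.29,.168,.179); s=np.linalg.lstsq(np.c_[q[:,:2],np.ones(len(q))],(q[:,:2]**2).sum(1),rcond=None)[0]; print("rim",s[:2]/2,np.sqrt(s[2]+(s[:2]**2).sum()/4),len(q))
    q=b(.6,.76,-.33,-.19,.048,.11); c,v=fit(q); print("handle",c,v[0],q.min(0),q.max(0),len(q))
    q=b(.6,.76,-.2,-.07,.006,.05); print("bowl",cv2.minAreaRect(q[:,:2].astype('f4')),len(q))
    q=b(.3,.7,.2,.5,.19,.4); c,v=fit(q); print("lid",c,"n",v[2],q.min(0),q.max(0),len(q))
    q=b(.38,.56,-.37,-.07,.001,.015);q=q[(abs(q[:,0]-.468)<.04)&(q[:,1]<-.21)&(q[:,1]>-.3)];print("tray floor z",np.median(q[:,2]))
E
```

```text
top tray rect ((0.46973615884780884, -0.2190815955400467), (0.26286381483078003, 0.1306917816400528), 88.08722686767578) 1708
rim [0.5062 0.1961] 0.07359632651840212 1125
handle [ 0.6753 -0.248   0.0695] [-0.0246  0.9121 -0.4093] [ 0.6675 -0.2941  0.048 ] [ 0.6848 -0.1949  0.0894] 260
bowl ((0.6825763583183289, -0.13944408297538757), (0.12237295508384705, 0.1284116953611374), 78.2032241821289) 328
lid [0.5146 0.3066 0.272 ] n [-0.0818 -0.9514  0.2969] [0.4379 0.2802 0.1904] [0.5933 0.3393 0.3543] 3496
tray floor z 0.0031331692345731854
side tray rect ((0.46881261467933655, -0.21787205338478088), (0.2635907828807831, 0.1318162977695465), 88.0162353515625) 1282
rim [0.505  0.1967] 0.07402928519182106 511
handle [ 0.6725 -0.2522  0.0699] [ 0.0185 -0.9173  0.3978] [ 0.6658 -0.2935  0.0482] [ 0.6821 -0.197   0.0898] 162
bowl ((0.6732385158538818, -0.14649152755737305), (0.08965322375297546, 0.10615871846675873), 0.7507237792015076) 322
lid [0.5125 0.3048 0.2649] n [-0.0821 -0.9538  0.2891] [0.4366 0.2791 0.19  ] [0.5926 0.3392 0.354 ] 2029
tray floor z 0.0032589635745547962
```

View pics/c1.png

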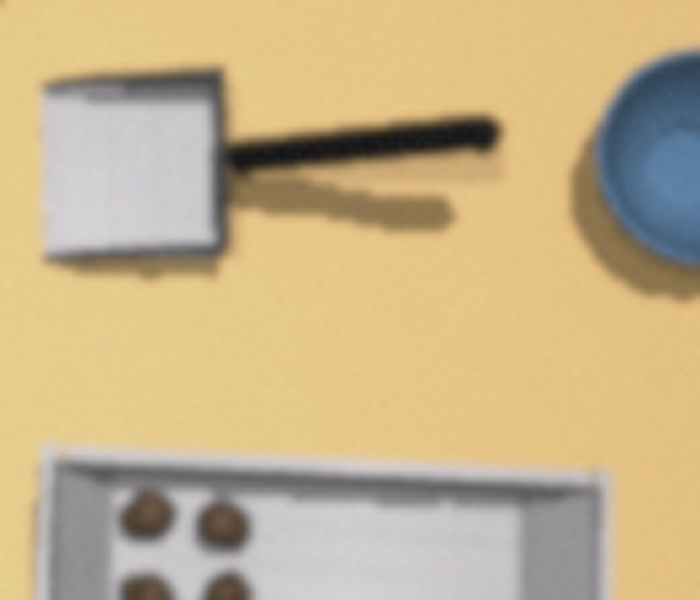

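The crop shows the scoop lip at (44,172) and handle tip at (487,133), so it points along +y with about 1.4° yaw. The roots lie against the foot of the +y end wall. Next I'll check which grip lean is reachable for the whole plan.

```bash
cat >> h.py <<'E'
AL=np.radians(30); SG=1; GRIP=np.array([-.098,0,.061])
def tcp(p,yaw,pitch,al=None,sg=None,ref=(0,0,0)):
    """TCP pose holding the scoop so that scoop-frame point ref is at p; yaw, pitch (lip up +) in deg"""
    al=AL if al is None else al; sg=SG if sg is None else sg
    Rs=R.from_euler('z',yaw,degrees=True)*R.from_euler('y',-pitch,degrees=True)
    z=np.array([np.sin(al),0,-np.cos(al)]); y=np.array([0,sg,0]); Rt=R.from_matrix(np.c_[np.cross(y,z),y,z])
    q=(Rs*Rt).as_quat(scalar_first=True)
    return np.array(p)+Rs.apply(GRIP+.011*z-np.array(ref)), q
LIP=(.0425,0,0)
SC=np.array([.6718,-.136,0]); SY=91.4
TC=np.array([.4693,-.2185,0]); TY=88.3
MC=np.array([.5056,.1965,0]); MY=85.1
def tr(d,z=0,lat=0):  # point at d along tray +y from centre, lateral
    a=np.radians(TY); return TC+d*np.array([np.cos(a),np.sin(a),0])+lat*np.array([np.sin(a),-np.cos(a),0])+[0,0,z]
def ml(x,y,z):  # mill frame -> world
    a=np.radians(MY-90); return MC+np.array([x*np.cos(a)-y*np.sin(a),x*np.sin(a)+y*np.cos(a),z])
E
python3 - <<'E'
from bench import *; from h import *
np.set_printoptions(precision=2,suppress=True)
poses=dict(above=(SC+[0,0,.1],SY,0),pick=(SC,SY,0),trayup=(tr(-.045,.08),TY,0),tray0=(tr(-.045,.004),TY,-4),tray1=(tr(.052,.004),TY,-4),curl=(tr(.06,.05),TY,20),lift=(tr(.05,.2),TY,20))
for p in(15,0,-30,-60,-70): poses[f"pour{p}"]=(ml(0,-.025,.19),MY,p,LIP)
for al in(20,30,38):
  for sg in(1,-1):
    print(al,sg)
    for k,v in poses.items():
        q=inverse_kinematics(*tcp(v[0],v[1],v[2],np.radians(al),sg,v[3] if len(v)>3 else (0,0,0)))
        print("  ",k,q if q is None else np.array(q))
E
```

```text
20 1
   above None
   pick [-0.52  0.57  1.    0.3   1.74  2.62]
   trayup [-0.85  0.27  1.25  0.25  1.88  2.37]
   tray0 [-0.82  0.25  1.38  0.2   1.71  2.36]
   tray1 [-0.7   0.09  1.56  0.22  1.67  2.47]
   curl [-0.86  0.36  1.37  0.48  1.93  2.37]
   lift [-0.87  0.3   1.17  0.54  2.16  2.5 ]
   pour15 None
   pour0 None
   pour-30 None
   pour-60 None
   pour-70 None
20 -1
   above [-0.52  0.54  0.86  0.32  1.9  -0.46]
   pick [-0.52  0.57  1.    0.3   1.74 -0.52]
   trayup [-0.85  0.27  1.25  0.25  1.88 -0.78]
   tray0 [-0.82  0.25  1.38  0.2   1.71 -0.78]
   tray1 [-0.7   0.09  1.56  0.22  1.67 -0.67]
   curl [-0.86  0.36  1.37  0.48  1.93 -0.78]
   lift [-0.87  0.3   1.17  0.54  2.16 -0.64]
   pour15 [-0.41 -0.17  1.64  0.6   1.84 -0.21]
   pour0 [-0.24 -0.21  1.54  0.36  1.85 -0.06]
   pour-30 [ 0.2  -0.1   1.3  -0.18  1.98  0.22]
   pour-60 [ 0.56  0.2   1.07 -0.69  2.21  0.32]
   pour-70 [ 0.64  0.31  1.01 -0.86  2.28  0.3 ]
30 1
   above None
   pick [-0.58  0.66  0.92  0.44  1.85  2.6 ]
   trayup [-0.9   0.38  1.16  0.36  2.    2.36]
   tray0 [-0.88  0.36  1.29  0.31  1
[... 1052 characters left out ...]
6]
   lift [-0.93  0.46  1.1   0.79  2.3   2.56]
   pour15 None
   pour0 None
   pour-30 None
   pour-60 None
   pour-70 None
38 -1
   above [-0.61  0.7   0.73  0.59  2.06 -0.45]
   pick [-0.61  0.74  0.86  0.56  1.92 -0.54]
   trayup [-0.94  0.47  1.09  0.45  2.09 -0.78]
   tray0 [-0.91  0.45  1.21  0.39  1.93 -0.83]
   tray1 [-0.82  0.27  1.43  0.42  1.86 -0.76]
   curl [-0.92  0.56  1.25  0.67  2.12 -0.78]
   lift [-0.93  0.46  1.1   0.79  2.3  -0.58]
   pour15 [-0.54 -0.08  1.68  0.86  1.91 -0.32]
   pour0 [-0.41 -0.17  1.59  0.66  1.89 -0.17]
   pour-30 [ 0.   -0.17  1.36  0.15  1.93  0.14]
   pour-60 [ 0.44  0.07  1.11 -0.39  2.12  0.35]
   pour-70 [ 0.55  0.19  1.03 -0.55  2.19  0.36]
```

```bash
sed -i 's/SG=1;/SG=-1;/' h.py
python3 - <<'E'
from bench import *; from h import *
s=state(); p=s["ee_pos"]
move_l([p[0],p[1],.46],.3)
g,q=tcp(SC,SY,0); z=R.from_quat(q,scalar_first=True).apply([0,0,1])
move_to([.55,-.22,.45],q); print(state()["ee_pos"])
move_to(g-.09*z,q); move_l(g,.12)
f0=state()["ft_force"]; close(); s=state(); print("gap",s["finger_gap"],s["ft_force"]-f0,s["ee_pos"]-g)
import cv2
cv2.imwrite("pics/g.png",np.hstack([cv2.resize(get_image("top")["frame"][120:310,270:470],(400,380)),cv2.resize(get_image("side")["frame"][170:360,200:400],(400,380))]))
move_l(g+[0,0,.07],.12); hold(.3); s=state(); print("gap",s["finger_gap"],s["ft_force"]-f0,s["moment"],s["time"])
cv2.imwrite("pics/g2.png",np.hstack([cv2.resize(get_image("top")["frame"][120:310,270:470],(400,380)),cv2.resize(get_image("side")["frame"][170:360,200:400],(400,380))]))
E
```

```text
[ 0.55032591 -0.21905981  0.45019556]
gap 0.01577881101343039 [-0.60601576  0.15658306 -0.27791605] [ 4.54968147e-05 -3.84323834e-05 -1.57837643e-05]
gap 0.01576797041911708 [-0.26809929 -0.84056198 -1.66128337] [-0.5846674   0.0581849  -0.03197917] 8.4167
```

View pics/g2.png

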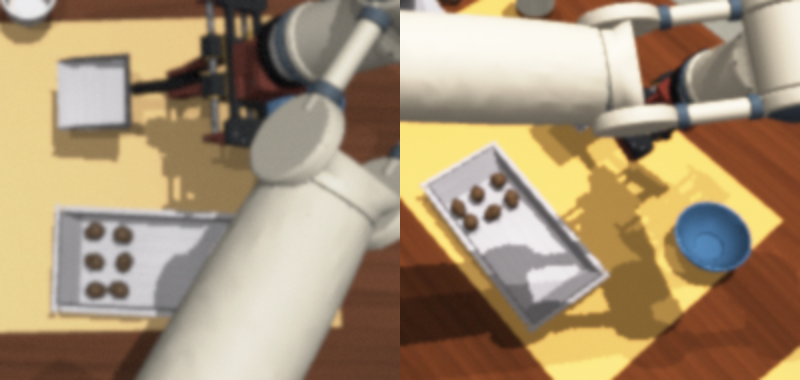

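The picture shows the scoop lifted by its handle, bowl at (93,92) in the left half, dish undisturbed. I'll check its pitch in the grip by fitting a plane to the depth readings on its floor.

```bash
cat >> h.py <<'E'
def floor(d,p,yaw,zr=(-.03,.06)):
    """fit scoop floor near expected origin p: returns pitch, roll deg, height at origin, lip-end extents"""
    Q=cloud(d).reshape(-1,3); Q=Q[~np.isnan(Q).any(1)]-p
    L=R.from_euler('z',-yaw,degrees=True).apply(Q)
    m=(abs(L[:,0]+.005)<.027)&(abs(L[:,1])<.028)&(L[:,2]>zr[0])&(L[:,2]<zr[1]); A=np.c_[L[m][:,:2],np.ones(m.sum())]
    s=np.linalg.lstsq(A,L[m][:,2],rcond=None)[0]; r=L[m][:,2]-A@s
    k=(abs(L[:,0])<.12)&(abs(L[:,1])<.055)&(L[:,2]>-.02)&(L[:,2]<.06)
    return np.degrees(np.arctan(s[:2])),s[2],r.std(),m.sum(),np.percentile(L[k],[1,99],axis=0)
E
python3 - <<'E'
from bench import *; from h import *
print(floor(get_image("top"),SC+[0,0,.07],SY))
E
```

```text
(array([-0.24012648,  0.11356922]), np.float64(0.0021213422808741777), np.float64(0.0019970158090081296), np.int64(491), array([[-0.09139829, -0.04159974, -0.00253556],
       [ 0.04403499,  0.0435544 ,  0.05801239]]))
```

The scoop sits level in the grip (pitch −0.2°). Next: into the tray and under the roots, checking forces along the way.

Run:
```python
from bench import *; from h import *
import cv2
L=lambda d,z,pitch:tcp(tr(d,z),TY,pitch,ref=LIP)
s=state(); move_l(s["ee_pos"]+[0,0,.03],.2)
a,q=L(.005,.09,-5); move_to(a,q); hold(.2)
a,q=L(.005,.012,-5); move_l(a,.1,q); hold(.3); f0=state()["ft_force"]; print(f0)
z=.008
while True:
    a,q=L(.005,z,-5); move_l(a,.03,q); hold(.1); f=state()["ft_force"]-f0; print(round(z,4),f.round(2))
    if f[2]>1.5 or z<=.001: break
    z-=.001
cv2.imwrite("pics/t1.png",cv2.resize(get_image("top")["frame"][190:310,270:450],(780,520)))
for d in(.03,.045,.06,.075,.085,.092):
    a,q=L(d,z,-5); move_l(a,.06,q); f=state()["ft_force"]-f0; print(d,f.round(2))
    if abs(f).max()>20: break
print(z,d,state()["time"])
im=get_image("top"); cv2.imwrite("pics/t2.png",cv2.resize(np.vstack([im["frame"][200:300,270:430],get_image("side")["frame"][230:330,190:350]]),(480,600),interpolation=cv2.INTER_CUBIC))
```

```text
[-0.0732509   0.47773744 -2.69079355]
0.008 [0.78 0.35 0.04]
0.007 [ 0.51 -0.08  1.78]
0.03 [ 0.07 -1.05  1.41]
0.045 [0.73 0.44 0.8 ]
0.06 [ 0.24 -1.24  0.94]
0.075 [-0.09 -0.23  0.08]
0.085 [ 0.35 -0.7   1.3 ]
0.092 [ 0.18 -0.44  0.7 ]
0.007 0.092 14.375
```

View pics/t2.png

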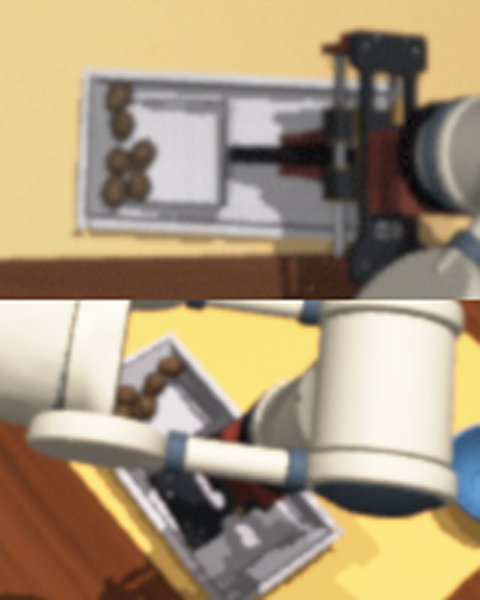

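The picture (3× crop) shows two roots inside the scoop (143,152) and (140,187). Three are at or on the lip (119,160), (115,188), (122,125), and one is against the corner (119,97). The stop at z = 7 mm was within force noise, so I'll back off, shift 5 mm to +x, seat the lip using averaged force, and push again.

```bash
cat >> h.py <<'E'
def F(n=8):
    from bench import state,hold
    r=[]
    for _ in range(n): hold(.02); r.append(state()["ft_force"])
    return np.mean(r,0)
E
python3 - <<'E'
from bench import *; from h import *
import cv2
L=lambda d,z,pitch:tcp(tr(d,z,.005),TY,pitch,ref=LIP)
for d,z in((.045,.007),): a,q=L(d,z,-5); move_l(a,.06,q)
f0=F(); z=.006
while True:
    a,q=L(.045,z,-5); move_l(a,.03,q); f=F()-f0; print(round(z,4),f.round(2))
    if f[2]>1.2 or z<=.0005: break
    z-=.001
for d in(.07,.085,.091,.094):
    a,q=L(d,z,-5); move_l(a,.05,q); f=F(4)-f0; print(d,f.round(2))
    if abs(f).max()>15: break
print(z,d,state()["time"])
im=get_image("top"); cv2.imwrite("pics/t3.png",cv2.resize(im["frame"][200:300,270:400],(780,600),interpolation=cv2.INTER_CUBIC))
E
```

```text
0.006 [-0.21  0.28 -0.03]
0.005 [-0.15  0.11 -0.31]
0.004 [ 0.13  0.13 -0.25]
0.003 [-0.1  -0.87  2.14]
0.07 [0.54 1.12 1.96]
0.085 [ 4.57 -2.06  1.83]
0.091 [ 5.53 -3.11  2.19]
0.094 [ 5.81 -3.28  2.13]
0.003 0.094 18.9667
```

View pics/t3.png

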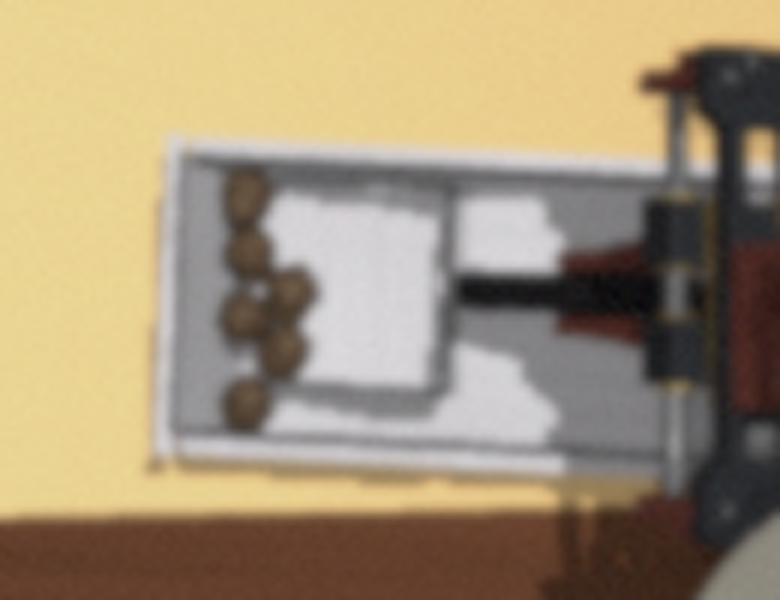

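Run:
```python
from bench import *; from h import *
import cv2
L=lambda d,z,pitch,lat=.003:tcp(tr(d,z,lat),TY,pitch,ref=LIP)
for d,z,p in((.096,.006,-2),(.098,.011,3),(.100,.019,9),(.101,.030,16),(.100,.045,22),(.09,.09,24)):
    a,q=L(d,z,p); move_l(a,.06,q); print(d,(state()["ft_force"]).round(1))
hold(.3); print(state()["time"],F(), state()["finger_gap"])
im=get_image("top"); cv2.imwrite("pics/t4.png",cv2.resize(im["frame"][190:300,270:413],(780,600),interpolation=cv2.INTER_CUBIC))
```

```text
0.096 [ 5.8 -5.  -0.3]
0.098 [ 6.  -4.  -0.2]
0.1 [ 5.3 -1.3  3.1]
0.101 [ 6.9 -0.2  0.3]
0.1 [ 2.7 -2.   1.3]
0.09 [-0.6  1.  -2.7]
21.4667 [ 0.02984166  0.11569015 -2.25954238] 0.015869780995366515
```

View pics/t4.png

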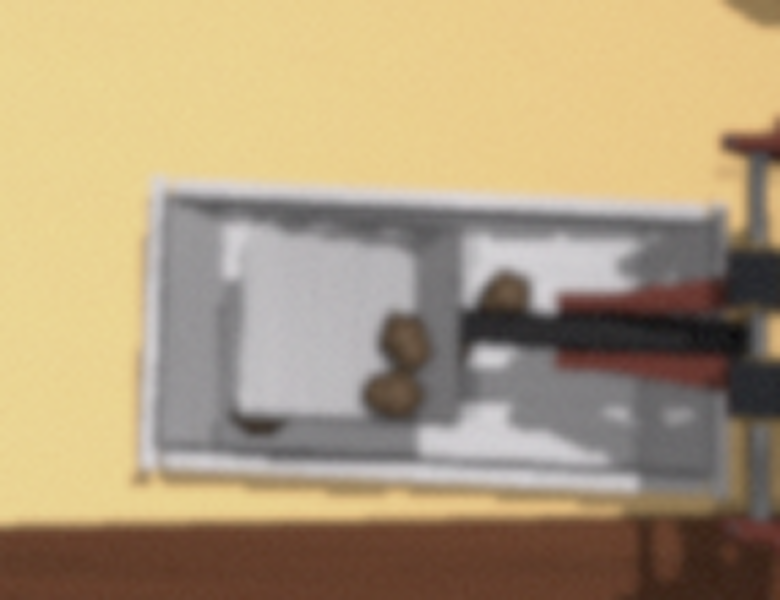

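The picture shows two roots safely at the back of the scoop, (404,341) and (392,394). One root is in mid-tray (505,292), one in the lower corner (257,424), and the rest are hidden under the scoop. I need at least one more, so I'll move aside to see the tray.

Run:
```python
from bench import *; from h import *
import cv2,pickle
a,q=tcp(tr(.09,.09,.14),TY,24,ref=LIP); move_l(a,.2,q)
im=get_image("top"); pickle.dump(im,open("im5.pkl","wb")); cv2.imwrite("pics/t5.png",cv2.resize(im["frame"],(800,600),interpolation=cv2.INTER_CUBIC)[190:470,420:680].repeat(2,0).repeat(2,1))
c=np.array(tcp((0,0,0),TY,24,ref=LIP)[0]); Rs=R.from_euler('z',TY,degrees=True)*R.from_euler('y',-24,degrees=True)
print(floor(im,tr(.09,.09,.14)-Rs.apply(LIP),TY,(-.03,.04)),state()["time"])
```

```text
(array([12.75327094,  5.98016795]), np.float64(0.0011247947774769979), np.float64(0.0050122683397421765), np.int64(489), array([[-0.11812052, -0.04182864, -0.01526328],
       [ 0.03921346,  0.04368233,  0.02911756]])) 22.5333
```

View pics/t5.png

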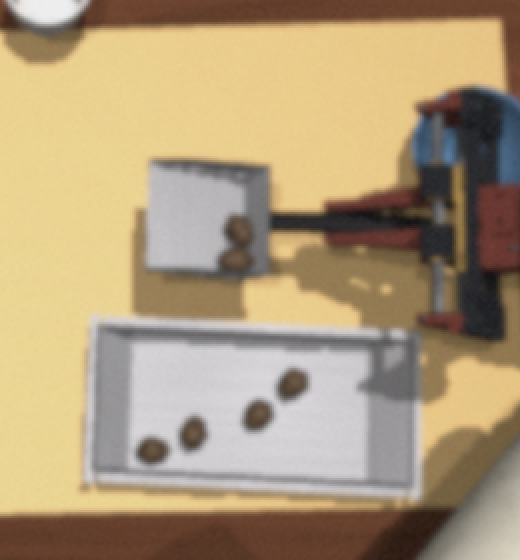

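Four roots remain, strung along the tray at (152,450), (193,433), (257,415), (292,383) in the crop; the other two are still in the scoop. The first lift lost roots because the lip left a gap to the sloped wall. I'll re-enter steeply behind the rearmost root, sweep forward, and follow the 45° wall up.

Run:
```python
from bench import *; from h import *
import cv2,pickle,sys
im=pickle.load(open("im5.pkl","rb"))
# pitch check on the front half of the floor
Q=cloud(im).reshape(-1,3)-tr(.09,.09,.14); Q=Q[~np.isnan(Q).any(1)]; l=R.from_euler('z',-TY,degrees=True).apply(Q)
m=(l[:,0]>-.04)&(l[:,0]<-.008)&(abs(l[:,1])<.03)&(abs(l[:,2])<.04); print("pitch",np.degrees(np.arctan(np.linalg.lstsq(np.c_[l[m][:,:2],np.ones(m.sum())],l[m][:,2],rcond=None)[0])),m.sum())
L=lambda d,z,pitch,lat=-.004:tcp(tr(d,z,lat),TY,pitch,ref=LIP)
seq=[(-.047,.075,5),(-.047,.035,-8),(-.047,.006,-22),(-.047,.0035,-22),(-.03,.0035,-15),(-.012,.0035,-8),(.01,.0035,-4),(.05,.0035,-4),(.08,.0035,-4),(.0925,.0035,-4)]
for s in seq:
    if inverse_kinematics(*L(*s)) is None: print("noik",s); sys.exit()
a,q=L(*seq[0]); move_l(a,.25,q); hold(.2); f0=F(5)
for s in seq[1:]:
    a,q=L(*s); move_l(a,.10 if s[0]<.06 else .05,q); f=F(3)-f0; print(s,f.round(1))
    if abs(f).max()>15: break
print(state()["time"])
im=get_image("top"); cv2.imwrite("pics/t6.png",cv2.resize(im["frame"][200:300,270:400],(780,600),interpolation=cv2.INTER_CUBIC))
```

```text
pitch [21.58157516  1.82535409 -0.10399408] 319
(-0.047, 0.035, -8) [ 0.3 -0.5 -0.1]
(-0.047, 0.006, -22) [ 0.5 -0.3  0.8]
(-0.047, 0.0035, -22) [-1.  -3.7  5.8]
(-0.03, 0.0035, -15) [ 0.9 -0.7  0.1]
(-0.012, 0.0035, -8) [ 0.1 -0.8  1.3]
(0.01, 0.0035, -4) [ 0.5 -0.6  1. ]
(0.05, 0.0035, -4) [ 0.2 -0.5  0.3]
(0.08, 0.0035, -4) [ 0.7 -0.6  0.4]
(0.0925, 0.0035, -4) [ 0.9 -0.7  0.1]
27.9
```

View pics/t6.png

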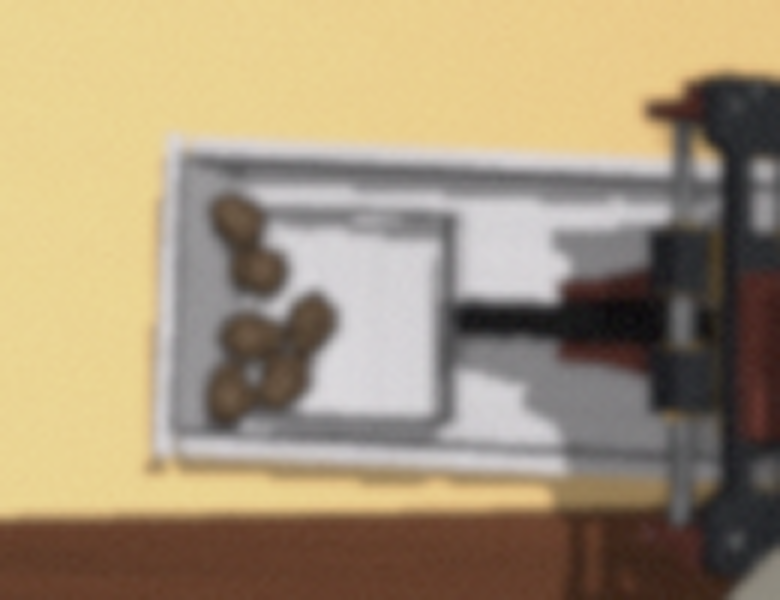

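All six roots are now ahead of the back wall, at x 228–310, and three or four are over the lip. I'll push to wall contact, then curl up along the wall.

Run:
```python
from bench import *; from h import *
import cv2,pickle
L=lambda d,z,pitch,lat=-.004:tcp(tr(d,z,lat),TY,pitch,ref=LIP)
f0=F(5); d=.0925
while d<.100:
    d+=.0015; a,q=L(d,.0035+max(0,d-.096),-4); move_l(a,.05,q); f=F(3)-f0; print(round(d,4),f.round(1))
    if f[1]<-3: break
for k,p in((.003,0),(.008,4),(.014,8.5),(.020,13),(.026,17),(.031,20)):
    a,q=L(d+k,.0035+k,p); move_l(a,.06,q); print(k,p,(state()["ft_force"]-f0).round(1))
a,q=L(d+.031,.065,22); move_l(a,.08,q); a,q=L(d-.02,.10,22); move_l(a,.12,q); hold(.2)
print(state()["time"],F(5)-f0)
im=get_image("top"); pickle.dump(im,open("im7.pkl","wb")); cv2.imwrite("pics/t7.png",cv2.resize(im["frame"][190:300,270:413],(780,600),interpolation=cv2.INTER_CUBIC))
```

```text
0.094 [-0.6 -0.1 -0.1]
0.0955 [-0.7 -3.7  1.2]
0.003 0 [-0.4 -1.1  1.5]
0.008 4 [-0.2 -0.7  1. ]
0.014 8.5 [-0.6 -0.1  1.7]
0.02 13 [-0.9 -0.8 -0.7]
0.026 17 [ 0.2  0.  -0.2]
0.031 20 [-0.2  0.2 -0.4]
31.4917 [-0.04294846 -0.12794342  0.09646201]
```

View pics/t7.png

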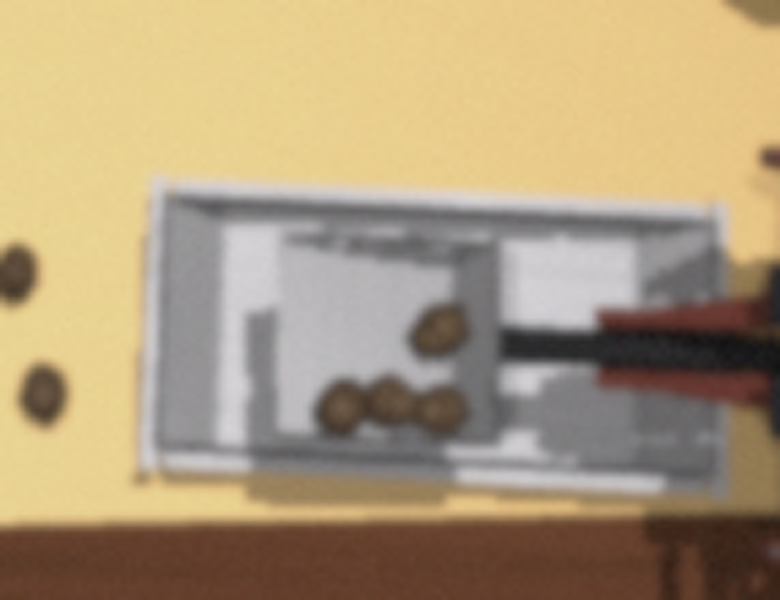

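The lift brought up four roots: (440,330), (345,408), (392,400), (440,408). Two were pushed over the rim onto the counter, at (15,272) and (43,393), and I must mend that. The plan is to pour these four, then sweep the two strays against the mill's base with the empty scoop and pour them too. First the pour.

Run:
```python
from bench import *; from h import *
import cv2,pickle
im=pickle.load(open("im7.pkl","rb"))
print("strays",[px(im,(270+U/5.45+.5)*1.5625-.5,(190+V/5.45+.5)*1.5625-.5,.012)[:2].round(4) for U,V in((15,272),(43,393))])
L=lambda y,z,p:tcp(ml(0,y,z),MY,p,ref=LIP)
p=state()["ee_pos"]
move_l(p+[0,0,.13],.25)
for y,z,pt,v in((-.035,.235,20,.3),(-.035,.2,5,.2),(-.035,.19,-10,.2),(-.035,.186,-22,.12),(-.035,.186,-34,.12),(-.035,.186,-46,.12),(-.035,.186,-60,.15)):
    a,q=L(y,z,pt); move_l(a,v,q)
hold(.3); print(state()["time"],F(3))
t=get_image("top")["frame"]; s=get_image("side")["frame"]
a,q=L(-.05,.24,-60); move_l(a,.25,q)
t2=get_image("top")["frame"]
cv2.imwrite("pics/p1.png",np.hstack([cv2.resize(t2[170:300,120:300],(440,318)),cv2.resize(s[120:250,130:260],(318,318))]))
print(state()["time"])
```

```text
strays [array([ 0.4944, -0.029 ]), array([ 0.4393, -0.0425])]
36.1417 [ 0.45119722 -0.18045826 -1.49484655]
36.7167
```

View pics/p1.png

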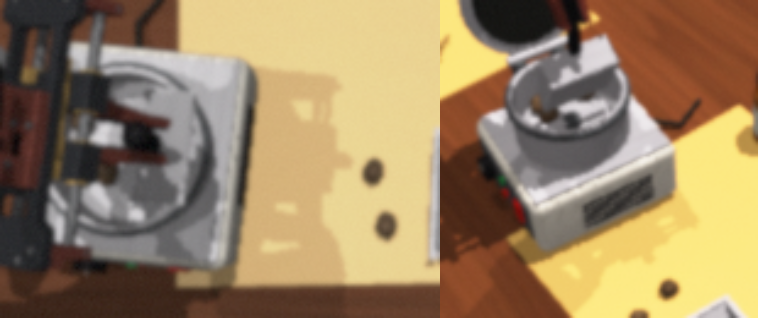

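The side view shows roots in the mill bowl and the scoop empty; the wrist load fell too. The two strays are at about (0.494,−0.029) and (0.439,−0.043). One picture view remains, so I'll rely on numeric checks. Now the sweep towards the mill base.

```bash
cat >> h.py <<'E'
def roots(im,x=(.38,.56),y=(-.37,.13),h=.012):
    """brown blobs -> world xy (at height h), size in px"""
    hsv=cv2.cvtColor(im["frame"],cv2.COLOR_BGR2HSV).astype(int); m=((hsv[...,2]<135)&(hsv[...,1]>75)&(hsv[...,0]<25)).astype('u1')
    n,_,st,c=cv2.connectedComponentsWithStats(m); o=[]
    for i in range(1,n):
        if 20<st[i,4]<500:
            w=px(im,(c[i][0]+.5)*1.5625-.5,(c[i][1]+.5)*1.5625-.5,h)
            if x[0]<w[0]<x[1] and y[0]<w[1]<y[1]: o.append((*w[:2].round(3),int(st[i,4])))
    return o
E
python3 - <<'E'
from bench import *; from h import *
import pickle,sys
print("im0",roots(pickle.load(open("im0.pkl","rb"))["top"])); print("im7",roots(pickle.load(open("im7.pkl","rb"))))
X=.467
def L(y,z,p,yaw): return tcp((X+(y+.064)*.085,y,z),yaw,p,ref=LIP)
pre=[(-.03,.15,-55,90),(-.064,.07,-55,90),(-.064,.010,-55,90)]
seq=[(-.045,-45,89),(-.022,-32,87),(0,-20,85.1),(.012,-11,85.1),(.03,-4,85.1),(.075,-4,85.1),(.09,-4,85.1)]
for s in pre+[(y,.002,p,w) for y,p,w in seq]:
    if inverse_kinematics(*L(*s)) is None: print("noik",s); sys.exit()
for s in pre: a,q=L(*s); move_l(a,.3 if s[1]>.02 else .15,q)
f0=F(5); z=.006
while z>-.0035:
    a,q=L(-.064,z,-55,90); move_l(a,.04,q); f=F(4)-f0; print(round(z,4),f.round(1))
    if f[2]>1.5: break
    z-=.0015
z0=z; 
for y,p,w in seq:
    zz=.001+max(0,z0-.001)*min(1,max(0,(-p-5)/50)) if z0>.001 else z0+(.001-z0)*min(1,max(0,(55+p)/50))
    a,q=L(y,zz,p,w); move_l(a,.12,q); f=F(2)-f0; print(y,p,round(zz,4),f.round(1))
    if abs(f).max()>15: break
im=get_image("top"); pickle.dump(im,open("im8.pkl","wb")); print("now",roots(im),state()["time"])
E
```

```text
im0 [(np.float64(0.506), np.float64(0.102), 61), (np.float64(0.508), np.float64(-0.14), 29), (np.float64(0.503), np.float64(-0.175), 29), (np.float64(0.469), np.float64(-0.14), 29), (np.float64(0.469), np.float64(-0.177), 29), (np.float64(0.434), np.float64(-0.141), 29), (np.float64(0.435), np.float64(-0.17), 31)]
im7 [(np.float64(0.508), np.float64(0.102), 56), (np.float64(0.494), np.float64(-0.027), 55), (np.float64(0.48), np.float64(-0.348), 200), (np.float64(0.471), np.float64(-0.223), 43), (np.float64(0.44), np.float64(-0.041), 59), (np.float64(0.436), np.float64(-0.2), 138)]
0.006 [ 0.2  0.2 -0.1]
0.0045 [ 0.5 -0.2 -0.5]
0.003 [ 0.5 -0.2 -0.7]
0.0015 [ 0.3  0.1 -0.1]
0.0 [-0.6 -0.5  5.1]
-0.045 -45 0.0002 [ 0.4 -1.7 11.4]
-0.022 -32 0.0005 [ -2.3 -15.8  32.6]
now [(np.float64(0.504), np.float64(0.103), 59), (np.float64(0.401), np.float64(-0.122), 29)] 41.0583
```

Force rose to 32 N at the third sweep step, so the scoop is bearing on something. I'll use the last picture to see what.

Run:
```python
from bench import *; from h import *
import pickle
im=pickle.load(open("im8.pkl","rb")); s=get_image("side"); pickle.dump(s,open("s8.pkl","wb"))
cv2.imwrite("pics/last.png",np.hstack([cv2.resize(im["frame"][170:310,210:350],(400,400),interpolation=cv2.INTER_CUBIC),cv2.resize(s["frame"][160:300,150:290],(400,400),interpolation=cv2.INTER_CUBIC)]))
print(F(2),state()["finger_gap"],state()["ee_pos"]-tcp((.467+.042*.085,-.022,.0005),87,-32,ref=LIP)[0])
```

```text
[ -2.60430904 -14.93254382  30.76963322] 0.015971178419440773 [ 0.00327867 -0.00580292  0.00870426]
```

View pics/last.png

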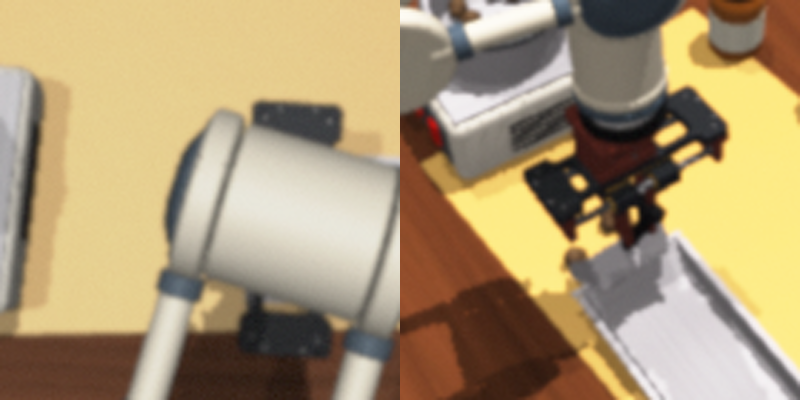

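The side view shows the scoop bowl (620,265) lying over the tray's rim, so it has probably turned in the grip. One root is at (575,255) beside it. I'll lift off, level the hand, and measure the scoop's real pitch and the roots numerically.

Run:
```python
from bench import *; from h import *
import pickle
p=state()["ee_pos"]; move_l([p[0],p[1],p[2]+.06],.25)
O=np.array([.47,-.14,.12]); a,q=tcp(O,88.3,0); move_l(a,.35,q); hold(.1)
im=get_image("top"); pickle.dump(im,open("im9.pkl","wb"))
print(roots(im),state()["time"])
Q=cloud(im).reshape(-1,3)-O; Q=Q[~np.isnan(Q).any(1)]; l=R.from_euler('z',-88.3,degrees=True).apply(Q)
k=(abs(l[:,0])<.12)&(abs(l[:,1])<.06)&(l[:,2]>-.07)&(l[:,2]<.12)
for x0 in np.arange(-.12,.1,.012):
    m=k&(abs(l[:,0]-x0)<.006)&(abs(l[:,1])<.03)
    n=k&(abs(l[:,0]-x0)<.006)
    print(round(x0,3),m.sum(),np.percentile(l[m][:,2],[10,50,90]).round(3) if m.sum()>5 else "", np.percentile(l[n][:,1],[1,99]).round(3) if n.sum()>5 else "")
```

```text
[(np.float64(0.508), np.float64(0.102), 54), (np.float64(0.477), np.float64(-0.327), 80), (np.float64(0.494), np.float64(-0.027), 54), (np.float64(0.485), np.float64(-0.273), 68), (np.float64(0.452), np.float64(-0.017), 60), (np.float64(0.457), np.float64(-0.272), 83)] 42.4583
-0.12 26 [0.067 0.07  0.076] [-0.01   0.006]
-0.108 101 [0.062 0.07  0.1  ] [-0.019  0.019]
-0.096 128 [0.053 0.077 0.09 ] [-0.019  0.019]
-0.084 112 [0.044 0.053 0.068] [-0.016  0.016]
-0.072 49 [0.034 0.039 0.042] [-0.007  0.008]
-0.06 44 [0.026 0.031 0.034] [-0.007  0.026]
-0.048 173 [-0.01  -0.007  0.028] [-0.042  0.041]
-0.036 145 [-0.012 -0.009 -0.007] [-0.042  0.042]
-0.024 135 [-0.013 -0.012 -0.009] [-0.041  0.043]
-0.012 144 [-0.016 -0.013 -0.011] [-0.041  0.043]
-0.0 140 [-0.018 -0.015 -0.013] [-0.041  0.042]
0.012 131 [-0.02  -0.017 -0.015] [-0.041  0.042]
0.024 105 [-0.022 -0.02  -0.018] [-0.041  0.043]
0.036 0  
0.048 0  
0.06 0  
0.072 0  
0.084 0  
0.096 0
```

The scoop had turned about 10° lip-down in the fingers: dragging the lip with vertical load rotated it. I've updated the grip model, and the strays are now at (0.494,−0.027) and (0.452,−0.017). I'll retry the sweep with the lip held just off the counter while steep.

```bash
sed -i 's/AL=np.radians(30)/AL=np.radians(40.2)/; s/GRIP=np.array(\[-.098,0,.061\])/GRIP=np.array([-.0999,0,.0601])/' h.py
python3 - <<'E'
from bench import *; from h import *
import pickle,sys
X=.473
def L(y,z,p,yaw=85.1): return tcp((X+(y+.05)*.085,y,z),yaw,p,ref=LIP)
def go(y,z,p,v=.12,w=85.1,lim=8):
    a,q=L(y,z,p,w); move_l(a,v,q); f=F(2)-f0; print(y,round(z,4),p,f.round(1))
    if abs(f).max()>lim:
        move_l(np.array(state()["ee_pos"])+[0,0,.02],.1); print("TRIP"); sys.exit()
    return f
f0=F(3)
for s in((-.05,.06,-50),(-.05,.01,-50)):
    if inverse_kinematics(*L(*s)) is None: print("noik",s); sys.exit()
a,q=L(-.05,.06,-50); move_l(a,.35,q); a,q=L(-.05,.008,-50); move_l(a,.15,q); f0=F(4)
z=.006
while z>-.004:
    f=go(-.05,z,-50,.04)
    if f[2]>1.3: break
    z-=.0015
z+=.002
for y,p in((-.03,-40),(-.012,-32),(.004,-22),(.02,-12),(.05,-4)): go(y,z+.0005,p)
z2=z
while z2>-.004:
    f=go(.05,z2,-4,.04)
    if f[2]>1.2: break
    z2-=.0015
for y in(.08,.092): go(y,z2+.0003,-4,.1)
y=.092
while y<.107:
    y+=.002; f=go(y,z2+.0005,-4,.05)
    if f[1]<-2: break
for dz,p in((.004,0),(.010,5),(.018,10),(.028,15),(.04,20)): go(y-.0005,z2+dz,p,.09,lim=20)
go(y-.02,.10,22,.2)
im=get_image("top"); pickle.dump(im,open("im10.pkl","wb")); print(roots(im,y=(-.08,.13)),roots(im,y=(-.08,.13),h=.1),state()["time"])
E
```

```text
-0.05 0.006 -50 [-0.8 -0.1 -0.8]
-0.05 0.0045 -50 [ 0.  -0.5  0.2]
-0.05 0.003 -50 [-0.3 -0.2 -1.1]
-0.05 0.0015 -50 [-0.9  0.3 -0.7]
-0.05 0.0 -50 [-1.   0.3 -0.5]
-0.05 -0.0015 -50 [-0.9  0.3  0. ]
-0.05 -0.003 -50 [-1.   0.4 -1.1]
-0.03 -0.002 -40 [-0.7  0.2 -0.4]
-0.012 -0.002 -32 [-0.3 -0.3 -1. ]
0.004 -0.002 -22 [-0.7  0.2 -0.3]
0.02 -0.002 -12 [-0.4  0.2 -0.8]
0.05 -0.002 -4 [-0.5  0.8  0.5]
0.05 -0.0025 -4 [-0.4  0.8 -0.5]
0.08 -0.0037 -4 [-0.6  1.8  1.9]
0.092 -0.0037 -4 [-0.1  1.9  1.8]
0.094 -0.0035 -4 [-0.5 -2.   3.3]
0.0935 0.0 0 [1.6 0.2 3.4]
0.0935 0.006 5 [0.3 0.8 2.3]
0.0935 0.014 10 [-0.7  0.4 -0.2]
0.0935 0.024 15 [-0.5  0.1 -0.7]
0.0935 0.036 20 [-0.8 -0.4 -0.4]
0.074 0.1 22 [-0.3  0.3 -0.4]
[(np.float64(0.513), np.float64(0.095), 115), (np.float64(0.541), np.float64(0.062), 42), (np.float64(0.446), np.float64(-0.033), 44)] [(np.float64(0.508), np.float64(0.084), 115), (np.float64(0.533), np.float64(0.054), 42), (np.float64(0.446), np.float64(-0.034), 44)] 51.075
```

Run:
```python
import pickle; from h import *
np.set_printoptions(precision=3,suppress=True)
for f in("im9","im10"):
    im=pickle.load(open(f+".pkl","rb")); P=cloud(im)
    hsv=cv2.cvtColor(im["frame"],cv2.COLOR_BGR2HSV).astype(int); m=((hsv[...,2]<135)&(hsv[...,1]>75)&(hsv[...,0]<25)).astype('u1')
    n,lab,st,c=cv2.connectedComponentsWithStats(m)
    for i in range(1,n):
        q=P[lab==i]; q=q[~np.isnan(q).any(1)]
        if 15<st[i,4]<500 and len(q) and .4<np.median(q[:,0])<.62 and -.12<np.median(q[:,1])<.3: print(f,st[i],np.median(q,0),np.percentile(q,[5,95],axis=0).ravel())
O=np.array(tr(0)); 
l=P.reshape(-1,3); l=l[~np.isnan(l).any(1)]
for y in np.arange(-.06,.11,.012):
    r=[]
    for x in np.arange(.40,.60,.012):
        m=(abs(l[:,0]-x)<.006)&(abs(l[:,1]-y)<.006); r.append(int(1000*np.percentile(l[m][:,2],80)) if m.sum()>2 else -1)
    print(round(y,3),r)
```

```text
im9 [158 208   7   9  48] [0.549 0.226 0.135] [0.541 0.221 0.131 0.556 0.232 0.138]
im9 [219 213   5  43  54] [0.507 0.099 0.041] [0.461 0.095 0.03  0.551 0.102 0.054]
im9 [150 216   7   8  47] [0.533 0.242 0.136] [0.525 0.236 0.132 0.54  0.249 0.14 ]
im9 [148 237   8   8  46] [0.485 0.244 0.134] [0.479 0.237 0.13  0.492 0.252 0.137]
im9 [161 237   6   8  40] [0.486 0.217 0.133] [0.479 0.212 0.129 0.492 0.222 0.138]
im9 [269 236   7   9  54] [ 0.494 -0.027  0.019] [ 0.484 -0.035  0.013  0.504 -0.02   0.023]
im9 [264 253   9   9  60] [ 0.452 -0.018  0.019] [ 0.444 -0.027  0.01   0.461 -0.008  0.023]
im10 [158 208   7   9  49] [0.549 0.226 0.135] [0.541 0.221 0.131 0.556 0.232 0.137]
im10 [219 213  13  43 115] [0.515 0.096 0.022] [ 0.469  0.081 -0.     0.545  0.102  0.052]
im10 [150 216   7   8  47] [0.533 0.242 0.136] [0.525 0.236 0.132 0.54  0.249 0.14 ]
im10 [232 219  10   6  42] [0.54  0.062 0.019] [0.535 0.054 0.013 0.546 0.072 0.023]
im10 [148 237   9   8  48] [0.485 0.244 0.135] [0.479 0.237 0.13  0.492 0.252 0.137]
im10 [161 237   6   8  40] [0.486 0.217 0.134] [0.479 0.212 0.1
[... 631 characters left out ...]

-0.0 [1, 1, 2, 82, 74, 76, 75, 76, 77, 79, 103, 1, 0, 1, 0, 2, 1]
0.012 [2, 1, 1, 91, 81, 82, 82, 82, 83, 83, 107, 0, 2, 1, 1, 1, 1]
0.024 [1, 1, 2, 109, 87, 88, 89, 88, 89, 89, 110, 2, 0, 2, 1, 1, 1]
0.036 [1, 1, 2, 98, 93, 94, 94, 94, 95, 94, 110, 2, 2, 0, 2, 1, 2]
0.048 [1, 0, 1, 107, 98, 99, 100, 99, 100, 102, 107, 0, 4, 2, 3, 2, 1]
0.06 [2, 2, 1, 103, 103, 104, 104, 103, 104, 105, 105, 20, 18, 0, 1, 0, 1]
0.072 [1, 0, 0, 2, 106, 107, 105, 105, 65, -1, 19, 20, 19, 1, 0, 1, 1]
0.084 [3, 2, 2, 2, 2, 1, 2, 1, 1, 17, 21, 11, 2, 1, 2, 1, 2]
0.096 [1, 2, 3, 1, 2, 2, 32, 64, 71, 75, 88, 90, 90, 93, 93, 94, 95]
0.108 [74, 92, 91, 94, 95, 97, 99, 101, 104, 104, 105, 104, 104, 105, 105, 106, 105]
```

The depth check shows four roots in the mill bowl (z≈0.135). The scoop is empty, and the two strays rolled aside to about (0.540,0.062) and (0.517,0.085), close to the mill face. There is time for one more quick try there; I'll pour only if something is caught.

```bash
cat >> h.py <<'E'
def blobs3(im,x,y,z):
    P=cloud(im); hsv=cv2.cvtColor(im["frame"],cv2.COLOR_BGR2HSV).astype(int); m=((hsv[...,2]<135)&(hsv[...,1]>75)&(hsv[...,0]<25)).astype('u1')
    n,lab,st,c=cv2.connectedComponentsWithStats(m); o=[]
    for i in range(1,n):
        q=P[lab==i]; q=q[~np.isnan(q).any(1)]
        if 15<st[i,4]<500 and len(q):
            c=np.median(q,0)
            if x[0]<c[0]<x[1] and y[0]<c[1]<y[1] and z[0]<c[2]<z[1]: o.append((c.round(3).tolist(),int(st[i,4])))
    return o
E
python3 - <<'E'
from bench import *; from h import *
import pickle,sys
L=lambda y,z,p:tcp((.528,y,z),87.5,p,ref=LIP)
def go(y,z,p,v,lim=15):
    a,q=L(y,z,p); move_l(a,v,q); f=F(1)-f0
    if abs(f).max()>lim: move_l(np.array(state()["ee_pos"])+[0,0,.03],.15); print("TRIP",y,z,p,f); sys.exit()
    return f
f0=F(2)
go(.02,.03,-4,.3); go(.02,-.003,-4,.15); go(.07,-.003,-4,.12); go(.082,-.003,-4,.08)
y=.082
while y<.098:
    y+=.002; f=go(y,-.003,-4,.06)
    if f[1]<-2.5: break
print("wall",y,f.round(1))
for z,p in((.001,0),(.007,5),(.015,10),(.025,15),(.037,20)): go(y-.0005,z,p,.12,25)
go(y-.03,.12,22,.3)
im=get_image("top"); pickle.dump(im,open("im11.pkl","wb"))
print("seen",blobs3(im,(.4,.62),(-.08,.12),(-.01,.16)),state()["time"])
E
```

```text
wall 0.09800000000000002 [-0.5  0.4  0.5]
seen [([0.503, 0.099, 0.041], 55), ([0.531, -0.001, 0.121], 84), ([0.49, -0.045, 0.0], 57)] 56.975
```

The depth check shows both strays gone from the counter and an 84-pixel root blob in the scoop at z≈0.12. So both are caught, at 57.0 s. Pour quickly, then lay the scoop down on the clear counter in front of the mill.

Run:
```python
from bench import *; from h import *
import pickle
L=lambda y,z,p:tcp(ml(0,y,z),MY,p,ref=LIP)
for y,z,p,v in((-.035,.235,20,.35),(-.035,.205,5,.3),(-.035,.19,-15,.3),(-.035,.186,-36,.25),(-.035,.186,-58,.25)):
    a,q=L(y,z,p); move_l(a,v,q)
hold(.3); t1=state()["time"]
a,q=L(-.11,.22,-20); move_l(a,.4,q)
im=get_image("top")
P=np.array([.53,0,0]); a,q=tcp(P+[0,0,.02],88,0); move_l(a,.4,q); a,q=tcp(P-[0,0,.001],88,0); move_l(a,.12)
gripper_open(); t2=state()["time"]
z=R.from_quat(q,scalar_first=True).apply([0,0,1]); move_l(a-.09*z,.4)
t3=state()["time"]; im2=get_image("top"); s2=get_image("side"); pickle.dump((im,im2,s2),open("im12.pkl","wb"))
print(t1,t2,t3,"in mill",blobs3(im,(.4,.62),(.1,.28),(.1,.19)),"strays",blobs3(im,(.38,.75),(-.4,.12),(-.01,.06)))
print(floor(im2,P,88),blobs3(im2,(.4,.62),(.1,.28),(.1,.19)))
```

```text
59.825 63.0833 63.4583 in mill [([0.549, 0.226, 0.134], 48), ([0.533, 0.242, 0.137], 46), ([0.518, 0.219, 0.134], 37), ([0.486, 0.237, 0.134], 98), ([0.459, 0.222, 0.135], 47)] strays [([0.749, 0.091, 0.001], 53), ([0.628, -0.396, 0.0], 30), ([0.425, 0.092, 0.0], 65)]
(array([-0.14953955,  0.25032857]), np.float64(0.0025672919594566324), np.float64(0.002121936842946383), np.int64(463), array([[-0.11731906, -0.05376915, -0.00459158],
       [ 0.09862961,  0.05403658,  0.05501523]])) [([0.549, 0.226, 0.135], 49), ([0.533, 0.241, 0.136], 44), ([0.518, 0.219, 0.134], 34), ([0.486, 0.236, 0.134], 97), ([0.459, 0.222, 0.135], 46)]
```

All six roots are now in the mill bowl (five blobs, one double-sized), no strays remain, and the scoop lies flat and level. The clock reads 63.5 s. Now the lid: over it with open fingers (jaws along x, straddling the button), push, and close the fingers while it falls.

```bash
cat >> h.py <<'E'
QD=(R.from_euler('z',MY-90,degrees=True)*R.from_matrix(np.c_[[0,1,0],[1,0,0],[0,0,-1]])).as_quat(scalar_first=True)
E
python3 - <<'E'
from bench import *; from h import *
import sys
W=[(ml(0,-.09,.42),.5),(ml(0,.19,.42),.5),(ml(0,.19,.293),.35),(ml(0,.012,.293),.28),(ml(0,.0,.312),.3)]
for w,v in W:
    if inverse_kinematics(w,QD) is None: print("noik",w); sys.exit()
for w,v in W:
    move_l(w,v,QD); s=state(); print(round(s["time"],2),s["ft_force"].round(1))
E
```

```text
64.68 [-0.3  0.1 -0.6]
65.54 [-0.8 -1.4  0.8]
66.14 [ 1.4 -1.   0.5]
66.92 [ 0.1  0.1 -0.1]
67.17 [ 1.1 -0.8  0.3]
```

Run:
```python
from bench import *; from h import *
close(); s=state(); print(s["time"],s["finger_gap"])
S=get_image("side"); Q=cloud(S).reshape(-1,3);Q=Q[~np.isnan(Q).any(1)]
c=ml(0,0,0); k=Q[(abs(Q[:,0]-c[0])<.075)&(Q[:,1]>.1)&(Q[:,1]<.36)&(Q[:,2]>.16)&(Q[:,2]<.36)]
for y in np.arange(.11,.36,.02):
    m=abs(k[:,1]-y)<.01; print(round(y,2),m.sum(),np.percentile(k[m][:,2],[10,50,90]).round(3) if m.sum()>5 else "")
```

```text
68.5167 0.000665379183351509
0.11 80 [0.183 0.186 0.187]
0.13 235 [0.169 0.185 0.188]
0.15 246 [0.174 0.186 0.188]
0.17 320 [0.184 0.188 0.203]
0.19 391 [0.186 0.209 0.348]
0.21 192 [0.185 0.188 0.212]
0.23 138 [0.185 0.187 0.189]
0.25 139 [0.184 0.187 0.188]
0.27 95 [0.181 0.185 0.188]
0.29 35 [0.175 0.181 0.184]
0.31 0 
0.33 0 
0.35 0
```

The lid is shut (face at z≈0.186, button at about 0.21). Press and hold.

Run:
```python
from bench import *; from h import *
f0=state()["ft_force"]
move_l(ml(0,0,.222),.25,QD); move_l(ml(0,0,.2025),.06,QD)
s=state(); print(s["time"],s["ee_pos"],(s["ft_force"]-f0).round(1),"tip z",s["ee_pos"][2]-.008)
```

```text
69.55 [0.5066813  0.19684704 0.20914186] [-3.9 -1.2 19.8] tip z 0.2011418597121492
```

The force of 19.8 N is well above the 12 N needed, and the tip is at 0.201, the button's fully-down height. Handing in.

Run:
```python
from bench import *
job_done(); print(state()["time"])
```

```text
the job is handed in; nothing more can be done
the job is handed in; nothing more can be done
```

I handed the job in at about 69.6 s. The end state is as asked, but two roots were spilled onto the counter on the way and later recovered.

**What was done:**
- **Roots:** All six are in the mill. The last depth check showed five root blobs in the bowl, one of them double-sized.
- **Scoop:** It is empty and lies flat and right way up on the counter in front of the mill. I measured it level to within 0.3°.
- **Lid:** It is shut, with its top face at about 186 mm.
- **Button:** The closed fingers are holding it down with about 20 N, against the 12 N needed. The fingertips are at 201 mm, which is its fully-down height.
- **Jar, cup and dish:** I never moved the arm to them. I did not check their positions separately at the end.

**What went wrong:**
- **Spill:** While lifting the second scoopful, two roots were pushed over the tray's end wall. The rule was not to spill any, so a strict reading may count against it. I swept them up against the mill base with the scoop, without the fingers touching them, and poured them into the bowl too.
- **Sweep force:** On the first recovery sweep the lip dragged. The wrist force reached about 33 N vertically (about 36 N in all), within the 120 N limit. The scoop turned about 10° in the grip, so I re-measured it and corrected for that.

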